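# Push a filter cassette through the width gauge

## Robot

A 6-joint arm with a two-finger parallel gripper is mounted at the origin on the work surface. World frame = base frame: x ahead of the robot, y to its left, z up, the work surface at z = 0. Lengths are in m, angles in rad, forces in N, time in s.
With the tool pointing down it reaches from about 0.375 to 0.9 m from the base axis. Payload 3.1 kg.
Tool frame: the origin (TCP) lies midway between the tips of the shut fingers; the grasp point (between the pads) lies 19 mm behind it (manip.hold_point_z is the distance from the TCP to the grasp point, in m); x points along the fingers, y is the direction in which the jaws open and shut, and the axes are right-handed (so a half turn about x gives the same grasp; the last joint's range is limited). The gripper opens to 85 mm and grips with 20 to 120 N. Pads are 22 mm wide; open, the fingers measure 114 mm over their backs; the gripper's body (76 mm by 85 mm) begins 54 mm behind the grasp point. The pads swing forward as they close: fully open they stand 13 mm farther back than shut.
Start: joints at [1.004, 0.527, 1.433, -0, 1.181, -0.178], TCP at [0.237, 0.578, 0.231] pointing down, gripper open.
Joint ranges: [-3.08, 3.08], [-0.75, 2.2], [0.22, 2.44], [-1.43, 4.57], [0, 2.65], [-2.85, 2.85]. Speed limits (rad/s): [2.79, 2.79, 3.14, 3.14, 3.14, 3.14].

## Interface

Orientations are given as a unit quaternion [x, y, z, w].
In Python, from station import manip, snapshot gives the robot as it stands.
- The arm moves only by the tool play_rows, never from a script. Its argument "series" is a list of rows, each a list of 4 numbers: the shift along the tool's x, y, z in m, then the turn about the tool's x in degrees. In form: [[tx, ty, tz, spin], ...]. A call has 1 to 20 rows; each row is the pose to reach, as a shift and turn from the pose measured when the call began, along the tool's axes at that moment; what a row does not reach only later rows make up. A row lasts 1/10 s, in which the tool goes at most 50 mm and 8.59 degrees, less where a joint would pass 70% of its speed; a pose out of reach is approached as far as the arm can. A call with a gripper value outside its range is refused whole. "claw" is the opening in per cent of the stroke, from 0 (shut) to 100 (fully open), set as the call begins (left out, the last holds). The fingers move at their own pace and stop on an object; "force" is the grip in N (left out, the last holds). Time passes only in rows, so rows that repeat a pose let the fingers close. It gives the time, the measured TCP pose, the force and the opening at its end, in the units of the state.
- manip.sense(): the state, without advancing time (a new reading comes with each control period).
- snapshot(name): name is "scene" or "top"; returns a dict with "image" (480x640x3 uint8, blue, green, red), "depth" (480x640 float32, m along the optical axis (not along the pixel's ray), 0 where there is no reading), "fov_y" (degrees; the focal length in pixels is half the picture's height over the tangent of half this angle, whatever the lens; pixels are square), "cx", "cy" (the principal point, pixels), "dist" ([k1, k2, p1, p2, k3] as OpenCV has them; the pictures are not rectified), "R" (3x3) and "t" (3): a world point X has camera coordinates R X + t. Camera axes: x right, y down, z forward; pixel columns grow to the right and rows downward; lengths in m; the calibration is good to about 2 mm. A picture is of the moment at which its call begins.
- manip.sign_off(): hands the job in, once; it reports no verdict.
The state is a dict: "t": time; "q": joint angles; "qd": joint speeds; "tau": joint torques, N m; "tcp_pos": TCP position; "tool_rot": TCP orientation; "force": force on the tool from outside, world axes, zero at the start; "ft_torque": the same for the moment, N m; "finger_gap": opening from 0.0 (shut) to 1.0 (fully open).
Only numpy, scipy, OpenCV 4.12 (cv2) and the standard library are available. Lean on these libraries where they do the work, as an engineer would, in place of code of your own. Each camera call takes 0.05 s, during which the arm holds its last target.

## Task

Push the black-framed tan filter cassette along the bench, through the narrow gap between the two steel jaws of the width gauge, until it lies wholly beyond the jaws with its leading end square against the rubber-faced stop bar. Only push it with the outside of the fingers: never pinch, lift or tip it, and leave everything else on the bench where it is. Then take the hand clear.

Things in the scene. Friction and masses are not known exactly. Their poses are not given: they have to be found in the camera images.
- cassette: Loose filter cassette: flat box 110 mm long (its x), 78 wide (its y), 34 high, 0.14 to 0.28 kg, black plastic frame round the sides, tan pleats on top along its length. Origin at the centre of its underside, z up. Lies flat, slides when pushed at a side face; starts before the gauge, its +x within 0.35 rad of the gauge's +x.
- gate: Fixed width gauge, elsewhere and turned otherwise each run. Origin on the bench midway between its two jaws; +x is the direction of travel through the gap, y across, z up. The lane is the bare bench top, no lip. Yellow tape lines (no height) mark the bay between jaws and stop. With the cassette home its origin is at x = 90 mm, its rear end 15 mm past the jaws.
- jaw_left (a point): Centre of the top of the jaw at the gauge's +y side: upright steel block, yellow top, 54 mm high, from gauge x = -20 to +20 mm plus a half-round nose to x = -32 mm on the entry side, 24 mm thick, inner face at y = +41 mm. A blue foot 12 mm high reaches out to y = 86 mm.
- jaw_right (a point): The same on the -y side, mirrored: inner face at y = -41 mm, so the gap is 82 mm wide.
- stop_face (a point): Centre of the front face of the fixed blue stop bar (black rubber face), 15 mm above the bench, at gauge x = 145 mm, y = 0; the bar is 30 mm high and 110 mm wide across the lane.
- end_cap: Loose aluminium end cap, round, 68 mm across, 14 mm high, beside the gauge; origin at the centre of its underside. Leave alone.
- tape_roll: Loose blue roll of tape lying flat, 68 mm across, 25 mm high, beside the gauge; origin at the centre of its underside. Leave alone.
- screwdriver: Loose screwdriver lying on the bench, left of the gauge. Leave alone.
- glue_bottle: Loose white bottle with a red cap, 56 mm across, 150 mm high, standing left of the gauge; origin at the centre of its underside. Leave alone.
- white_filter: Loose white-pleated, grey-framed filter, 140 x 100 x 34 mm, lying at the left of the bench; origin at the centre of its underside. Not the one to push: leave alone.
- mug: Loose blue mug, 80 mm across, 90 mm high, at the right of the bench; origin at the centre of its underside. Leave alone.
Not all that is in view belongs to the job. Of the things that look like the cassette, the smallest one is meant.

How it is judged:
On the way:
1. the cassette's middle is between the jaws, in the gap (x of cassette in the frame of gate between -0.045 and 0.045 m and y of cassette in the frame of gate between -0.008 and 0.008 m and height (world z) of cassette below 0.008 m), for 0.05 s.
At the end, for the whole second after the job is handed in: The cassette passed between the jaws and now lies flat and at rest beyond them, its leading end within 7 mm of the stop face, its middle within 25 mm of the lane's centre line and square to the stop within 0.1 rad (x of cassette in the frame of gate between 0.083 and 0.095 m and y of cassette in the frame of gate between -0.025 and 0.025 m and angle between the x axis of cassette and the x axis of gate, either way round below 0.1 rad and height (world z) of cassette below 0.006 m and angle between cassette's own z axis and vertical below 0.05 rad and linear speed of cassette below 0.01 m/s); the robot touches nothing.
It fails at once if the cassette was lifted off the bench (over 10 mm) (height (world z) of cassette above 0.01 m).
It fails at once if the cassette was tipped (angle between cassette's own z axis and vertical above 0.2 rad).
It fails at once if the cassette was taken between the fingers (x of the grasp point in the frame of cassette between -0.05 and 0.05 m and y of the grasp point in the frame of cassette between -0.034 and 0.034 m and z of the grasp point in the frame of cassette below 0.046 m).
It fails at once if something else on the bench was moved (over 20 mm) (distance of any of end_cap, tape_roll, screwdriver, glue_bottle, white_filter, mug from where it was at the start of the episode above 0.02 m).
It also fails if it takes over 64 s, if anything falls off the work surface, if the arm or the gripper's body presses on something with over 40 N, if the wrist force passes 120 N, or if a joint passes its speed limit or range.

## Working session

There is one attempt and no reset: what is moved stays moved. The work goes in short steps, Python scripts to look and compute and a tool call to move; the robot and the scene stay as the last step left them, time stands still between calls to the robot, and variables do not carry over. Pictures are saved under pics/ and viewed, and the job is handed in when it is done.

Besides the shell and the picture viewer there is one more tool, called as name(argument=value, ...), one argument or row to a line, values as JSON. play_rows: Moves the arm, as the interface text tells. Its arguments: {"type":"object","properties":{"series":{"type":"array","items":{"type":"array","items":{"type":"number"}}},"claw":{"type":"number"},"force":{"type":"number"}},"required":["series"]}

```bash
ls; mkdir -p pics; cat > h.py <<'E'
import numpy as np, cv2
from station import manip, snapshot
def K(s):
    f=240/np.tan(np.radians(s["fov_y"])/2)
    return np.array([[f,0,s["cx"]],[0,f,s["cy"]],[0,0,1.]])
def ray(s,uv,z):
    uv=np.array(uv,float).reshape(-1,1,2)
    n=cv2.undistortPoints(uv,K(s),np.array(s["dist"],float)).reshape(-1,2)
    d=np.c_[n,np.ones(len(n))]@s["R"]
    c=-np.array(s["R"]).T@s["t"]
    return c+d*((z-c[2])/d[:,2])[:,None]
def proj(s,P):
    return cv2.projectPoints(np.array(P,float).reshape(-1,1,3),cv2.Rodrigues(np.array(s["R"],float))[0],np.array(s["t"],float),K(s),np.array(s["dist"],float))[0].reshape(-1,2)
E
python3 - <<'E'
from h import *
import pickle
for n in("scene","top"):
    s=snapshot(n); cv2.imwrite(f"pics/{n}0.png",s["image"]); pickle.dump(s,open(n+"0.pkl","wb"))
    print(n,s["fov_y"],s["cx"],s["cy"],s["dist"],np.round(-np.array(s["R"]).T@s["t"],3))
print(manip.sense())
E
```

```text
pics
scene 44.05439847989263 311.0576899233156 244.16122333573145 [-0.07030653  0.          0.          0.          0.        ] [1.642 0.071 0.829]
top 45.57634731340389 324.50475712879484 241.1137077593932 [0.05752692 0.         0.         0.         0.        ] [ 0.196 -0.033  1.62 ]
{'t': 0.1, 'q': array([ 1.00344644e+00,  5.28382360e-01,  1.43376555e+00,  9.62861238e-06,
        1.18139358e+00, -1.78520335e-01]), 'qd': array([-0.00142185, -0.00233724, -0.00285072, -0.0006435 , -0.00116699,
        0.00028489]), 'tau': array([ 8.13702773e-04, -4.43298519e+01, -1.78587681e+01, -1.84797691e-04,
        3.88796150e-03,  5.49274930e-06]), 'tcp_pos': array([0.23657571, 0.57780826, 0.23042858]), 'tool_rot': array([ 0.13596833,  0.69403892, -0.13724935,  0.69353097]), 'force': array([ 0.56973962, -0.56160916, -0.35948111]), 'ft_torque': array([-0.00395367, -0.00597878, -0.01982813]), 'finger_gap': 1.0005708138891924}
```

View pics/scene0.png

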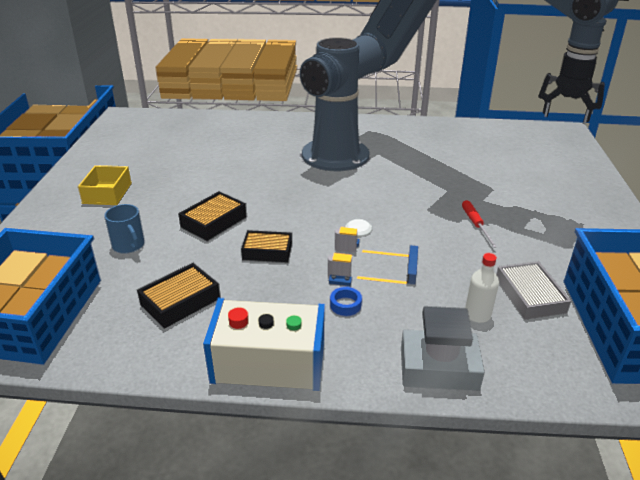

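View pics/top0.png

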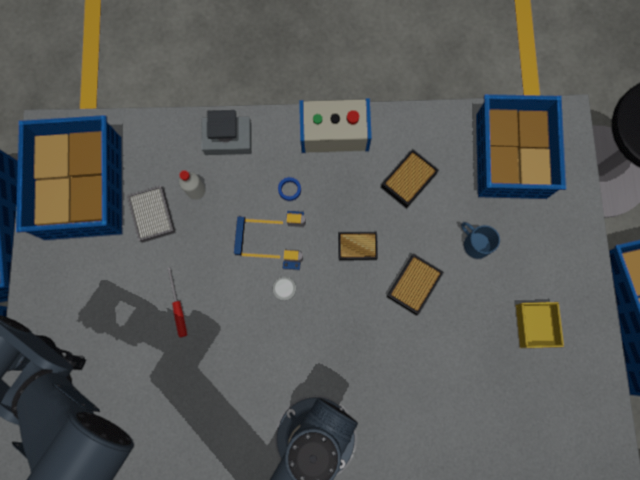

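Black-framed tan filters in the top view are at (358,246), (410,178) and (415,284). The one at (358,246) is clearly the smallest and sits in front of the gauge, so it should be the cassette. I'll confirm that in an enlarged crop and measure it.

```bash
python3 - <<'E'
from h import *
import pickle
s=pickle.load(open("top0.pkl","rb")); im=s["image"]
c=cv2.resize(im[140:320,210:450],None,fx=3.3,fy=3.3,interpolation=cv2.INTER_CUBIC); cv2.imwrite("pics/crop0.png",c)
hsv=cv2.cvtColor(im,cv2.COLOR_BGR2HSV)
def comps(m,z,name,amin=25):
    n,l,st,ce=cv2.connectedComponentsWithStats(m.astype(np.uint8))
    for i in range(1,n):
        if st[i,4]<amin: continue
        ys,xs=np.where(l==i); 
        if not(200<ce[i][0]<460 and 140<ce[i][1]<320): continue
        P=ray(s,np.c_[xs,ys],z)[:,:2]
        r=cv2.minAreaRect((P*1000).astype(np.float32))
        print(name,np.round(ce[i]),st[i],"mean",np.round(P.mean(0),4),"rect",np.round(r[0],1),np.round(r[1],1),round(r[2],1))
comps((hsv[...,0]>18)&(hsv[...,0]<30)&(hsv[...,1]>140)&(hsv[...,2]>150),0.054,"yellow")
comps((hsv[...,0]>100)&(hsv[...,0]<125)&(hsv[...,1]>130),0.03,"blue")
comps(hsv[...,2]<60,0.034,"dark")
comps((hsv[...,0]>8)&(hsv[...,0]<25)&(hsv[...,1]>80)&(hsv[...,2]>60),0.034,"tan")
E
```

```text
yellow [293. 218.] [287 214  14   8 100] mean [0.597  0.0448] rect [597.9  44.3] [36.9 20.4] 88.3
yellow [263. 221.] [246 219  36   4  67] mean [0.5903 0.1292] rect [590.3 129.1] [98.9  5.4] 84.6
yellow [290. 255.] [284 251  14   8 107] mean [0.4915 0.0548] rect [491.7  54.7] [36.4 19.9] 88.3
yellow [261. 255.] [243 254  37   4  72] mean [0.492  0.1371] rect [492.1 136.8] [100.7   5.3] 84.6
blue [289. 188.] [278 178  23  22 211] mean [0.6916 0.0569] rect [691.2  56.9] [64.  63.4] 88.3
blue [239. 235.] [234 217  10  37 246] mean [0.5571 0.2018] rect [557.5 201.7] [ 19.  105.9] 84.5
blue [291. 265.] [283 262  17   7  85] mean [0.4656 0.0544] rect [466.1  55.1] [45.1 17.1] 88.3
dark [227. 151.] [205 149  46   5 143] mean [0.8079 0.2353] rect [808.2 234.4] [ 10.8 131.3] 0.1
dark [406. 182.] [381 150  57  58 477] mean [ 0.6989 -0.2834] rect [ 710.9 -291.7] [102.2 151. ] 47.4
dark [357. 247.] [338 232  39  28 220] mean [ 0.5129 -0.1329] rect [ 516.  -133.3] [108.2  78.1] 88.3
dark [411. 287.] [387 254  56  61 422] mean [ 0.395  -0.2792] rect [ 402. -288.] [101.2 145. ] 55.8
tan [410. 177.] [ 386  153   49   49 1273] mean [ 0.7145 -0.2946] rect [ 715.  -294.8] [ 87.5 128.2] 47.2
tan [294. 218.] [286 213  16  11 141] mean [0.601  0.0451] rect [601.   45.4] [41.2 28.6] 81.8
tan [263. 221.] [245 219  38   5 133] mean [0.5953 0.1313] rect [595.2 131.2] [106.4  10.4] 84.6
tan [357. 245.] [340 233  36  25 847] mean [ 0.5169 -0.1342] rect [ 517.3 -134.6] [99.8 69.4] 88.3
tan [291. 255.] [283 250  16  11 149] mean [0.4952 0.055 ] rect [495.5  55.5] [41.1 29.4] 82.5
tan [260. 255.] [241 253  39   6 141] mean [0.4958 0.1412] rect [496.  141.8] [108.1  10.4] 84.6
tan [415. 283.] [ 391  257   49   54 1448] mean [ 0.4031 -0.2904] rect [ 403.5 -290.6] [ 88.2 128.7] 56.0
```

View pics/crop0.png

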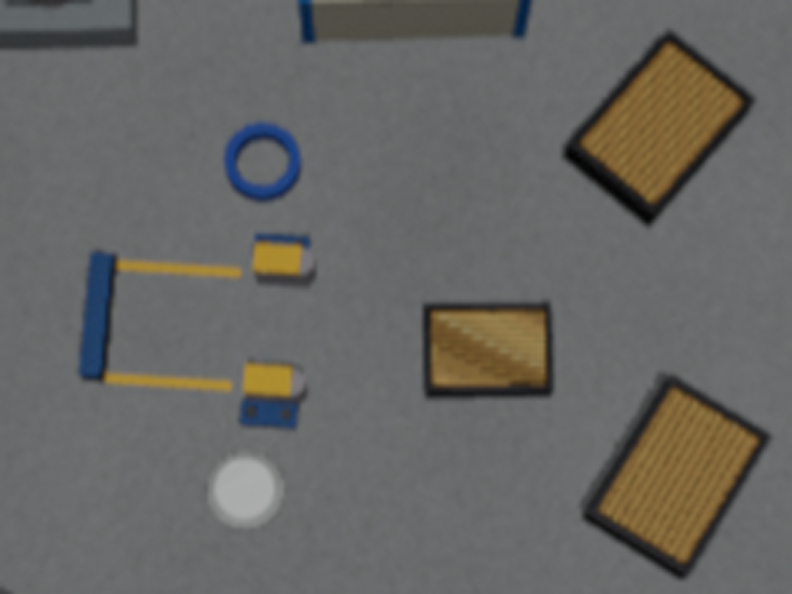

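The crop confirms it. The object at (358,246) measures 108 x 78 mm, while the other two are about 150 x 102 mm. The jaw tops are 106 mm apart as specified, and the gauge heading of about 84.6° agrees with the tape lines. Next I'll refine the cassette heading at sub-pixel level, cross-check it in the scene view, and read the tool axes.

```bash
cat >> h.py <<'E'
from scipy.spatial.transform import Rotation as Ro
def tanpose(s,box,up=6):
    """tan pleat area of cassette: min rect on upsampled mask, world at z=.034"""
    x0,y0,x1,y1=box
    im=cv2.resize(s["image"][y0:y1,x0:x1],None,fx=up,fy=up,interpolation=cv2.INTER_CUBIC)
    h=cv2.cvtColor(im,cv2.COLOR_BGR2HSV)
    m=((h[...,0]>8)&(h[...,0]<25)&(h[...,1]>80)&(h[...,2]>60)).astype(np.uint8)
    n,l,st,ce=cv2.connectedComponentsWithStats(m)
    i=1+np.argmax(st[1:,4]); m=(l==i).astype(np.uint8)
    m=cv2.morphologyEx(m,cv2.MORPH_CLOSE,np.ones((9,9)))
    c=max(cv2.findContours(m,cv2.RETR_EXTERNAL,cv2.CHAIN_APPROX_NONE)[0],key=cv2.contourArea).reshape(-1,2)
    P=ray(s,(c+.5)/up-.5+[x0,y0],.034)[:,:2]
    r=cv2.minAreaRect((P*1000).astype(np.float32))
    # long side line fits
    ctr=np.array(r[0])/1000
    b=cv2.boxPoints(r)/1000; e=[b[1]-b[0],b[2]-b[1]]; u=max(e,key=np.linalg.norm); u=u/np.linalg.norm(u)
    if u[1]<0:u=-u
    for _ in range(3):
        v=np.array([-u[1],u[0]]); a=(P-ctr)@u; w=(P-ctr)@v
        L=[];M=[]
        for sg in(-1,1):
            q=P[(abs(a)<.035)&(w*sg>.015)]
            vx,vy,px,py=cv2.fitLine(q.astype(np.float32),cv2.DIST_HUBER,0,1e-4,1e-4).ravel()
            d=np.array([vx,vy]); d*=np.sign(d@u); L.append(d); M.append((np.array([px,py])-ctr)@v)
        E=[np.median(a[(abs(w)<.022)&(a*sg>.03)]) for sg in(-1,1)]
        ctr=ctr+u*np.mean(E)+v*np.mean(M)
        ang=[np.degrees(np.arctan2(d[1],d[0])) for d in L]
        u=np.mean(L,axis=0);u/=np.linalg.norm(u)
    return ctr,np.degrees(np.arctan2(u[1],u[0])),ang,(E[1]-E[0],M[1]-M[0])
E
python3 - <<'E'
from h import *
import pickle
t=pickle.load(open("top0.pkl","rb")); sc=pickle.load(open("scene0.pkl","rb"))
print("top",tanpose(t,(328,222,390,270)))
print("scene",tanpose(sc,(235,222,300,270)))
# gate from scene
h=cv2.cvtColor(sc["image"],cv2.COLOR_BGR2HSV)
m=((h[...,0]>18)&(h[...,0]<30)&(h[...,1]>140)&(h[...,2]>180)).astype(np.uint8)
n,l,st,ce=cv2.connectedComponentsWithStats(m)
for i in range(1,n):
    if st[i,4]>25 and 320<ce[i][0]<430 and 210<ce[i][1]<300:
        ys,xs=np.where(l==i); print(ce[i],st[i],[np.round(ray(sc,np.c_[xs,ys],z).mean(0),4) for z in(.054,0)])
S=manip.sense(); print(np.round(Ro.from_quat(S["tool_rot"]).as_matrix(),3))
cv2.imwrite("pics/scrop.png",cv2.resize(sc["image"][190:320,220:440],None,fx=3.6,fy=3.6,interpolation=cv2.INTER_CUBIC))
E
```

```text
top (array([ 0.51756695, -0.13468628]), np.float32(90.09322), [np.float32(89.39407), np.float32(90.79237)], (np.float64(0.10015587151614884), np.float64(0.06835581487212489)))
scene (array([ 0.52129784, -0.13155722]), np.float32(89.26063), [np.float32(89.307625), np.float32(89.21362)], (np.float64(0.09966692726397432), np.float64(0.06465417351234054)))
[347.99009901 230.51485149] [340 227  17   8 101] [array([0.4927, 0.0569, 0.054 ]), array([ 0.4127,  0.0559, -0.    ])]
[385.52054795 253.08219178] [363 250  46   7  73] [array([0.5751, 0.1427, 0.054 ]), array([ 0.5008,  0.1477, -0.    ])]
[341.83846154 256.97692308] [333 253  19   9 130] [array([0.5973, 0.047 , 0.054 ]), array([ 0.5246,  0.0454, -0.    ])]
[381.3655914  279.72043011] [357 277  50   7  93] [array([0.6701, 0.1325, 0.054 ]), array([0.6024, 0.1368, 0.    ])]
[[-0.001  0.379  0.925]
 [-0.002  0.925 -0.379]
 [-1.    -0.002 -0.   ]]
```

View pics/scrop.png

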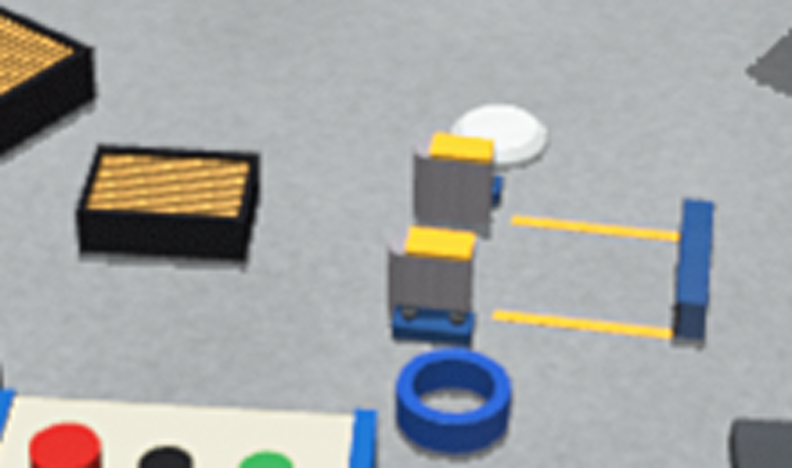

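The two views agree to 1–3 mm: gauge origin at about (0.545, 0.051) with heading 84.6°, and cassette at about (0.519, -0.134) with heading about 90°. In the gauge frame the cassette is at x = -0.186, y = +0.008 and +5°. I'll push the rear end with the two fingers partly open, which gives a wide, stable contact that still fits through the gap. First I'll travel high to a point behind the rear end.

play_rows(
  series=[
    [0, -0.035, 0.031, 4],
    [0, -0.07, 0.062, 8],
    [0, -0.106, 0.094, 12],
    [0, -0.141, 0.125, 16],
    [0, -0.176, 0.156, 20],
    [0, -0.212, 0.187, 24],
    [0, -0.247, 0.218, 28],
    [0, -0.282, 0.25, 32],
    [0, -0.317, 0.281, 36],
    [0, -0.353, 0.312, 40],
    [0, -0.388, 0.343, 44],
    [0, -0.423, 0.374, 48],
    [0, -0.458, 0.406, 52],
    [0, -0.494, 0.437, 56],
    [0, -0.529, 0.468, 60],
    [0, -0.564, 0.499, 64],
    [0, -0.6, 0.53, 69],
    [0, -0.635, 0.5615, 73.1],
    [0, -0.635, 0.5615, 73.1],
    [0, -0.635, 0.5615, 73.1],
  ],
  claw=30,
)

```text
t: 2.1
tcp_pos: [0.515, -0.2234, 0.2306]
tool_rot: [-0.523, -0.476, 0.524, -0.475]
force: [-0.5, 0.6, 0.7]
finger_gap: 0.302
```

```bash
python3 - <<'E'
from h import *
S=manip.sense(); print(S["t"],S["tcp_pos"],S["finger_gap"],np.round(S["q"],3)); print(np.round(Ro.from_quat(S["tool_rot"]).as_matrix(),3))
for n in("scene","top"):
    s=snapshot(n); cv2.imwrite(f"pics/{n}1.png",s["image"])
    print(proj(s,S["tcp_pos"]))
s=snapshot("scene"); cv2.imwrite("pics/scene1c.png",cv2.resize(s["image"][60:300,150:400],None,fx=2.5,fy=2.5,interpolation=cv2.INTER_CUBIC))
E
```

```text
2.1 [ 0.51499305 -0.22339153  0.23064587] 0.30192643255926616 [-0.607  0.443  1.593 -0.002  1.106 -0.511]
[[-0.002  0.995 -0.095]
 [-0.    -0.095 -0.995]
 [-1.    -0.002  0.001]]
[[220.944862   162.94522974]]
[[397.56617318 229.0116169 ]]
```

View pics/scene1c.png

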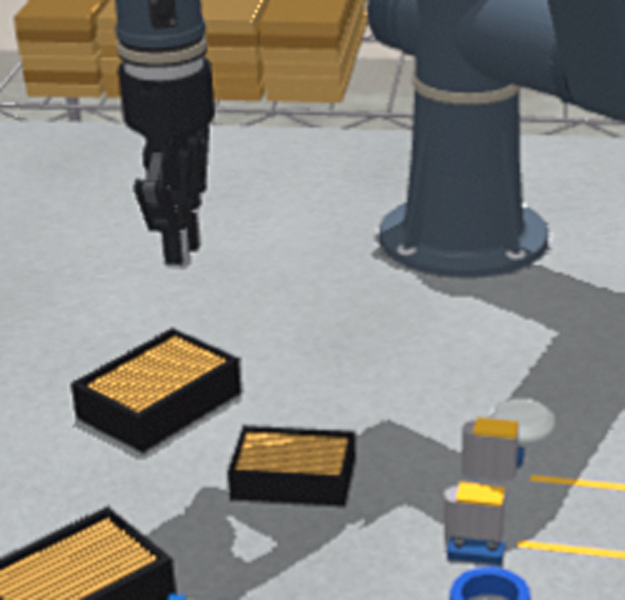

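View pics/top1.png

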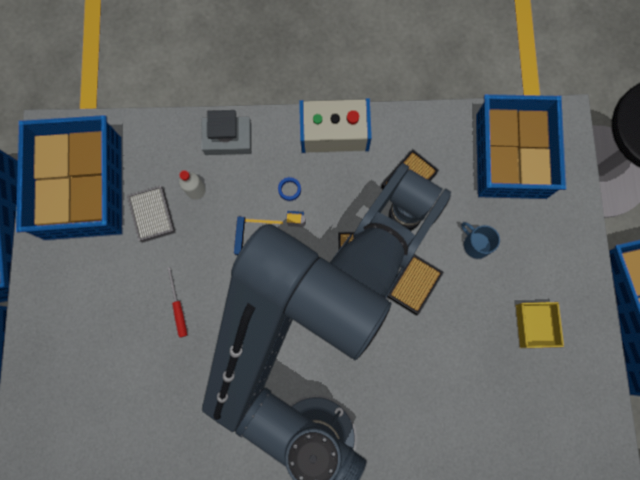

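The hand is above its start point at crop (177,263) and nothing has moved. A linkage bulges outward at crop (145–160, 185–230), and it might foul the 54 mm high jaws. I'll measure that profile with the depth image.

```bash
python3 - <<'E'
from h import *
S=manip.sense(); s=snapshot("scene"); R=Ro.from_quat(S["tool_rot"]).as_matrix()
ys,xs=np.mgrid[90:200,180:260]; d=s["depth"][90:200,180:260]
uv=np.c_[xs.ravel(),ys.ravel()].astype(float); n=cv2.undistortPoints(uv.reshape(-1,1,2),K(s),np.array(s["dist"],float)).reshape(-1,2)
dd=d.ravel()[:,None]; Pc=np.c_[n,np.ones(len(n))]*dd
P=(Pc-s["t"])@s["R"]; T=(P-S["tcp_pos"])@R
k=(abs(T[:,1])<.09)&(abs(T[:,2])<.06)&(T[:,0]>-.16)&(T[:,0]<.03)&(dd[:,0]>0)
T=T[k]
for a in np.arange(-.15,.02,.01):
    q=T[(T[:,0]>=a)&(T[:,0]<a+.01)]
    if len(q)>2: print(round(-a*1000),"mm up:",len(q),"y max",np.round(np.percentile(q[:,1],[5,50,95,100])*1000),"z",np.round(np.percentile(q[:,2],[0,5,95,100])*1000))
E
```

```text
150 mm up: 181 y max [ 1. 31. 38. 41.] z [-40. -38.  24.  34.]
140 mm up: 162 y max [ 6. 31. 37. 40.] z [-40. -38.  25.  31.]
130 mm up: 67 y max [17. 34. 38. 41.] z [-37. -30.   7.  11.]
120 mm up: 86 y max [ 3. 35. 41. 43.] z [-15. -13.   7.   9.]
110 mm up: 152 y max [-15.  25.  55.  63.] z [-22. -21.   7.  17.]
100 mm up: 172 y max [-56.  32.  65.  68.] z [-22. -21.   8.  18.]
90 mm up: 117 y max [-55.  26.  63.  64.] z [-19. -19.   7.  10.]
80 mm up: 120 y max [-48.  23.  57.  59.] z [-21. -19.   8.  10.]
70 mm up: 92 y max [-43.  21.  53.  55.] z [-19. -18.   7.   9.]
60 mm up: 95 y max [-40.  39.  47.  50.] z [-16. -15.   7.  10.]
50 mm up: 60 y max [-35.  -0.  43.  45.] z [-16. -15.   7.  10.]
40 mm up: 58 y max [-18.  18.  26.  30.] z [-14. -14.   5.   8.]
30 mm up: 66 y max [-17.  20.  28.  29.] z [-14. -13.   3.   8.]
20 mm up: 64 y max [-16.  18.  26.  29.] z [-14. -13.   7.   9.]
10 mm up: 54 y max [-18.  18.  24.  27.] z [-14. -13.   6.  10.]
```

The linkage reaches ±45 mm or more only from about 40 mm above the tips. With the TCP at z = 0.021 the jaw tops stay 33 mm above the tips, so it clears and the tips still overlap the cassette side by 10 mm or more. I'll lower, then make a first straightening push.

play_rows(
  series=[
    [0.02, 0, 0, 0],
    [0.045, 0, 0, 0],
    [0.07, 0, 0, 0],
    [0.095, 0, 0, 0],
    [0.12, 0, 0, 0],
    [0.14, 0, 0, 0],
    [0.16, 0, 0, 0],
    [0.175, 0, 0, 0],
    [0.19, 0, 0, 0],
    [0.2, 0, 0, 0],
    [0.206, 0, 0, 0],
    [0.2095, 0, 0, 0],
    [0.2095, 0, 0, 0],
    [0.2095, 0, 0, 0],
  ],
)

```text
t: 3.7
tcp_pos: [0.5146, -0.2213, 0.0223]
tool_rot: [-0.522, -0.476, 0.523, -0.476]
force: [-1.0, 0.5, 0.2]
finger_gap: 0.301
```

play_rows(
  series=[
    [0, 0, -0.005, 0],
    [0, 0, -0.01, 0],
    [0, 0, -0.014, 0],
    [0, 0, -0.017, 0],
    [0, 0, -0.02, 0],
    [0, 0, -0.023, 0],
    [0, 0, -0.026, 0],
    [0, 0, -0.029, 0],
    [0, 0, -0.032, 0],
    [0, 0, -0.035, 0],
    [0, 0, -0.038, 0],
    [0, 0, -0.041, 0],
    [0, 0, -0.044, 0],
    [0, 0, -0.047, 0],
    [0, 0, -0.05, 0],
    [0, 0, -0.053, 0],
    [0, 0, -0.055, 0],
    [0, 0, -0.056, 0],
    [0, 0, -0.056, 0],
  ],
)

```text
t: 5.6
tcp_pos: [0.5197, -0.1652, 0.0221]
tool_rot: [-0.522, -0.477, 0.523, -0.476]
force: [-0.5, 0.0, -0.1]
finger_gap: 0.3
```

```bash
cat >> h.py <<'E'
G=np.array([.5446,.0509]); th=np.radians(84.6); EX=np.array([np.cos(th),np.sin(th)]); EY=np.array([-EX[1],EX[0]])
def gg(p): d=np.array(p)[:2]-G; return np.round(np.array([d@EX,d@EY])*1000,1)
E
cat > look.py <<'E'
from h import *
import sys
n=sys.argv[1]; box=tuple(int(v) for v in sys.argv[2].split(","))
S=manip.sense(); print("t",S["t"],"tcp g",gg(S["tcp_pos"]),S["tcp_pos"][2],"F",np.round(S["force"],1),"toolz",np.round(Ro.from_quat(S["tool_rot"]).as_matrix()[:,2],3))
s=snapshot("scene"); x0,y0,x1,y1=box
try:
    c,a,aa,L=tanpose(s,box); print("scene cass g",gg(c),"ang",a-84.6,aa,L)
except Exception as e: print(e)
k=800/ (x1-x0+60)
cv2.imwrite(f"pics/{n}.png",cv2.resize(s["image"][y0-60:y1+30,x0-30:x1+30],None,fx=k,fy=k,interpolation=cv2.INTER_CUBIC)[:600])
E
python3 look.py push1 240,222,330,270
```

```text
t 5.6 tcp g [-217.5    4.5] 0.0221311936372776 F [-0.5  0.  -0.1] toolz [-0.092 -0.996  0.001]
scene cass g [-148.5    1.7] ang -0.22742462 [np.float32(84.53192), np.float32(84.21322)] (np.float64(0.09897893334070598), np.float64(0.06409877658375307))
```

View pics/push1.png

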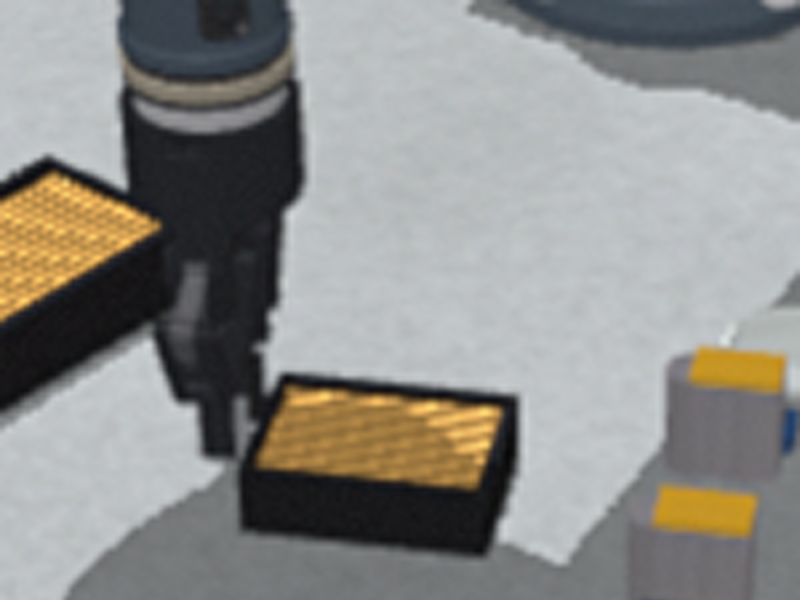

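The cassette is now square to the lane (-0.2°), at x = -148 mm. Its scene-view y reads +1.7, but the recessed pleats bias that by about -2, so the true value is about +3.5. I'll push 35 mm while drifting 3.5 mm to the right, then measure from the black frame edges.

play_rows(
  series=[
    [0, 0.0003, -0.003, 0],
    [0, 0.0006, -0.006, 0],
    [0, 0.0009, -0.009, 0],
    [0, 0.0012, -0.012, 0],
    [0, 0.0015, -0.015, 0],
    [0, 0.0018, -0.018, 0],
    [0, 0.0021, -0.021, 0],
    [0, 0.0024, -0.024, 0],
    [0, 0.0027, -0.027, 0],
    [0, 0.003, -0.03, 0],
    [0, 0.0033, -0.033, 0],
    [0, 0.0035, -0.035, 0],
    [0, 0.0035, -0.035, 0],
    [0, 0.0035, -0.035, 0],
  ],
)

```text
t: 7.05
tcp_pos: [0.5261, -0.1303, 0.0219]
tool_rot: [-0.522, -0.477, 0.523, -0.476]
force: [0.5, -0.2, 0.6]
finger_gap: 0.299
```

```bash
cat > edge.py <<'E'
from h import *
import sys
cx=float(sys.argv[1])/1000   # cassette x_g estimate
s=snapshot("scene"); g=cv2.cvtColor(s["image"],cv2.COLOR_BGR2GRAY).astype(np.float32)
sat=cv2.cvtColor(s["image"],cv2.COLOR_BGR2HSV)[...,1].astype(np.float32)
def W(x,y,z): return np.array([*(G+EX*x+EY*y),z])
def scan(img,P0,P1,n=400):
    P=np.linspace(P0,P1,n); uv=proj(s,P).astype(np.float32)
    v=cv2.remap(img,uv[:,0].reshape(1,-1),uv[:,1].reshape(1,-1),cv2.INTER_LINEAR).ravel(); return v
def cross(v,ys,first=True):
    lo,hi=v.min(),v.max(); m=(lo+hi)/2; i=np.where(np.diff(np.sign(v-m)))[0]
    return ys[i[0]] if len(i) else np.nan
def edge(img,x,y0,y1,z):
    ys=np.linspace(y0,y1,400); return cross(scan(img,W(x,y0,z),W(x,y1,z)),ys)*1000
for dx in np.arange(-.04,.041,.01):
    far=edge(g,cx+dx,.065,.038,.034)    # bench->black frame
    near=edge(sat,cx+dx,-.042,-.026,.034)  # black->tan inner edge
    bot=edge(g,cx+dx,-.060,-.030,0)
    print(round(dx*1000),"far %.1f near-in %.1f bottom %.1f -> c(top) %.1f c(far,bot) %.1f"%(far,near,bot,(far+near-5)/2,(far+bot)/2))
for dx in(-.012,-.006,0,.006,.012):
  print("jaws: ", *["%.1f"%edge(sat,dx,a,b,.054) for a,b in((.08,.055),(.03,.05),(-.030,-.05),(-.08,-.055))])
# stop front/rear top edges & jaw x
E
python3 look.py push2 250,222,350,275; python3 edge.py -114
```

```text
t 7.05 tcp g [-182.1    1.4] 0.021939286439831188 F [ 0.5 -0.2  0.6] toolz [-0.092 -0.996  0.   ]
scene cass g [-113.    -1.9] ang 0.42154694 [np.float32(84.88345), np.float32(85.15964)] (np.float64(0.09914954304414025), np.float64(0.06380963267749798))
-40 far 40.8 near-in -35.4 bottom -35.4 -> c(top) 0.2 c(far,bot) 2.7
-30 far 40.4 near-in -34.0 bottom -35.7 -> c(top) 0.7 c(far,bot) 2.4
-20 far 41.0 near-in -35.5 bottom -35.3 -> c(top) 0.2 c(far,bot) 2.8
-10 far 40.1 near-in -34.2 bottom -35.9 -> c(top) 0.4 c(far,bot) 2.1
0 far 40.8 near-in -34.5 bottom -35.3 -> c(top) 0.7 c(far,bot) 2.8
10 far 40.6 near-in -34.3 bottom -35.9 -> c(top) 0.6 c(far,bot) 2.4
20 far 40.5 near-in -34.5 bottom -35.4 -> c(top) 0.5 c(far,bot) 2.5
30 far 41.0 near-in -34.6 bottom -35.8 -> c(top) 0.7 c(far,bot) 2.6
40 far 40.1 near-in -33.8 bottom -35.2 -> c(top) 0.7 c(far,bot) 2.5
jaws:  65.3 36.3 -39.7 -69.3
jaws:  64.4 36.1 -39.8 -69.5
jaws:  64.1 36.5 -39.6 -69.1
jaws:  64.9 36.7 -39.7 -68.8
jaws:  65.8 36.2 -39.7 -69.5
```

View pics/push2.png

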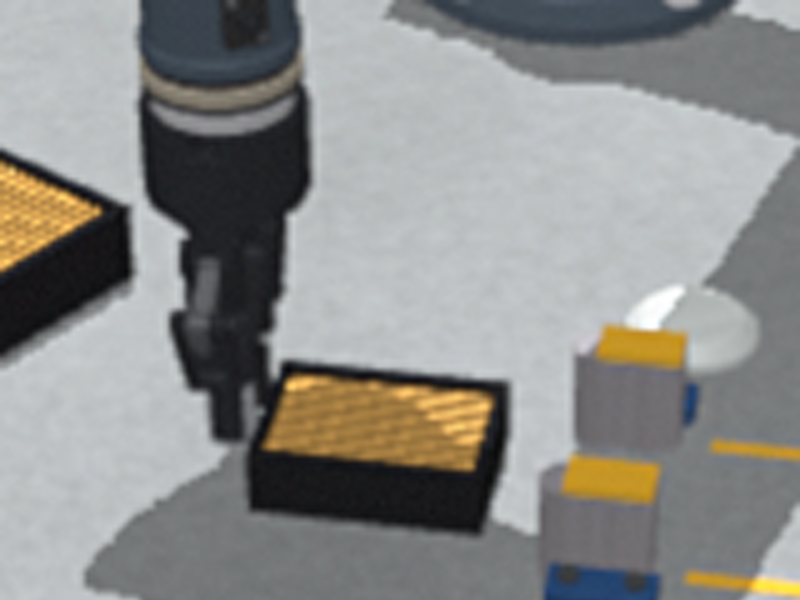

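```bash
sed -i 's/^sat=.*/sat=s["image"][...,2].astype(np.float32)-s["image"][...,0]/' edge.py; python3 edge.py -113
```

```text
-40 far 40.8 near-in -32.4 bottom -35.3 -> c(top) 1.7 c(far,bot) 2.8
-30 far 40.4 near-in -33.2 bottom -35.5 -> c(top) 1.1 c(far,bot) 2.5
-20 far 41.0 near-in -32.9 bottom -35.3 -> c(top) 1.6 c(far,bot) 2.9
-10 far 40.0 near-in -33.1 bottom -35.7 -> c(top) 1.0 c(far,bot) 2.2
0 far 40.8 near-in -33.0 bottom -35.5 -> c(top) 1.4 c(far,bot) 2.7
10 far 40.4 near-in -33.0 bottom -35.9 -> c(top) 1.2 c(far,bot) 2.3
20 far 40.6 near-in -33.4 bottom -35.5 -> c(top) 1.1 c(far,bot) 2.5
30 far 40.9 near-in -32.1 bottom -35.9 -> c(top) 1.9 c(far,bot) 2.5
40 far 40.3 near-in -33.3 bottom -35.3 -> c(top) 1.0 c(far,bot) 2.5
jaws:  65.8 37.0 -40.1 -68.7
jaws:  64.6 36.7 -40.1 -68.7
jaws:  64.1 36.9 -39.7 -68.7
jaws:  65.1 37.3 -39.9 -68.3
jaws:  66.0 36.8 -40.2 -68.8
```

The frame edges put the cassette centre about 1 mm left of the lane centre, judged against the jaw top far edges, and it is square. I'll drift another 1 mm to the right and enter the jaws slowly.

play_rows(
  series=[
    [0, 0.0002, -0.003, 0],
    [0, 0.0004, -0.006, 0],
    [0, 0.0006, -0.009, 0],
    [0, 0.0008, -0.012, 0],
    [0, 0.001, -0.015, 0],
    [0, 0.001, -0.018, 0],
    [0, 0.001, -0.021, 0],
    [0, 0.001, -0.024, 0],
    [0, 0.001, -0.027, 0],
    [0, 0.001, -0.03, 0],
    [0, 0.001, -0.032, 0],
    [0, 0.001, -0.034, 0],
    [0, 0.001, -0.036, 0],
    [0, 0.001, -0.038, 0],
    [0, 0.001, -0.04, 0],
    [0, 0.001, -0.04, 0],
  ],
)

```text
t: 8.8
tcp_pos: [0.5308, -0.0903, 0.0219]
tool_rot: [-0.522, -0.477, 0.523, -0.476]
force: [-0.6, -0.7, -0.2]
finger_gap: 0.302
```

```bash
python3 look.py push3 265,222,365,285; python3 edge.py -73 | head -9
```

```text
t 8.8 tcp g [-141.9    0.5] 0.021913125400813364 F [-0.6 -0.7 -0.2] toolz [-0.092 -0.996  0.   ]
scene cass g [-68.4  -2.6] ang 0.7277603 [np.float32(84.8266), np.float32(85.82892)] (np.float64(0.10869914261963136), np.float64(0.06352427145970724))
-40 far 40.6 near-in -33.0 bottom -36.5 -> c(top) 1.3 c(far,bot) 2.0
-30 far 39.7 near-in -33.9 bottom -36.2 -> c(top) 0.4 c(far,bot) 1.8
-20 far 40.6 near-in -33.4 bottom -35.9 -> c(top) 1.1 c(far,bot) 2.3
-10 far 40.4 near-in -33.9 bottom -36.2 -> c(top) 0.7 c(far,bot) 2.1
0 far 40.3 near-in -33.6 bottom -35.9 -> c(top) 0.8 c(far,bot) 2.2
10 far 40.5 near-in -33.9 bottom -36.3 -> c(top) 0.8 c(far,bot) 2.1
20 far 39.9 near-in -34.0 bottom -36.5 -> c(top) 0.4 c(far,bot) 1.7
30 far 40.6 near-in -33.2 bottom -36.3 -> c(top) 1.2 c(far,bot) 2.2
40 far 39.8 near-in -28.3 bottom -38.7 -> c(top) 3.3 c(far,bot) 0.6
```

View pics/push3.png

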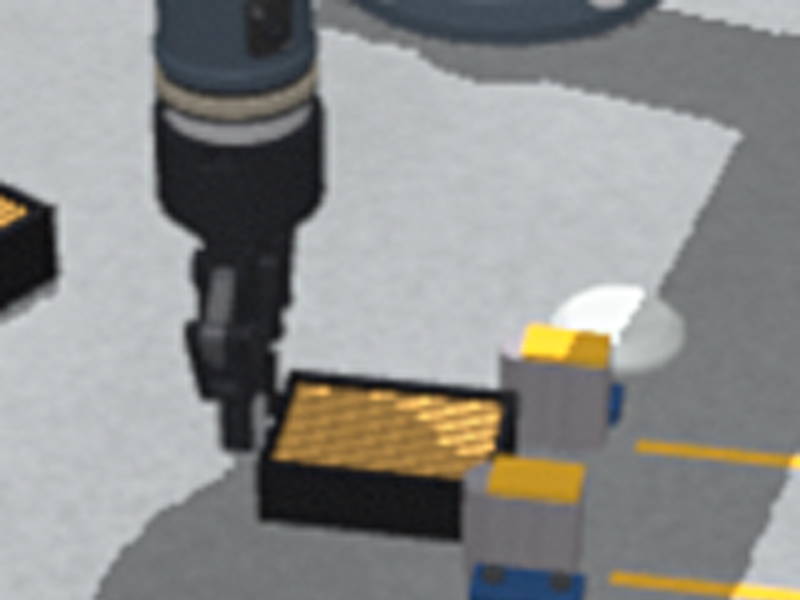

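It entered freely with no contact force, and y is about 0 relative to the gap. I'll continue straight.

play_rows(
  series=[
    [0, 0, -0.003, 0],
    [0, 0, -0.006, 0],
    [0, 0, -0.009, 0],
    [0, 0, -0.012, 0],
    [0, 0, -0.015, 0],
    [0, 0, -0.018, 0],
    [0, 0, -0.021, 0],
    [0, 0, -0.024, 0],
    [0, 0, -0.027, 0],
    [0, 0, -0.03, 0],
    [0, 0, -0.033, 0],
    [0, 0, -0.036, 0],
    [0, 0, -0.039, 0],
    [0, 0, -0.042, 0],
    [0, 0, -0.045, 0],
    [0, 0, -0.048, 0],
    [0, 0, -0.051, 0],
    [0, 0, -0.054, 0],
    [0, 0, -0.057, 0],
    [0, 0, -0.06, 0],
  ],
)

```text
t: 10.9
tcp_pos: [0.5362, -0.0305, 0.0219]
tool_rot: [-0.522, -0.477, 0.523, -0.476]
force: [0.4, -0.6, 0.1]
finger_gap: 0.301
```

```bash
python3 look.py push4 285,222,385,285
```

```text
t 10.9 tcp g [-81.8   0.7] 0.021855221897575973 F [ 0.4 -0.6  0.1] toolz [-0.092 -0.996  0.   ]
scene cass g [-13.4  -4.3] ang -4.9754105 [np.float32(73.3128), np.float32(85.93637)] (np.float64(0.10005986378212153), np.float64(0.06889111716575158))
```

View pics/push4.png

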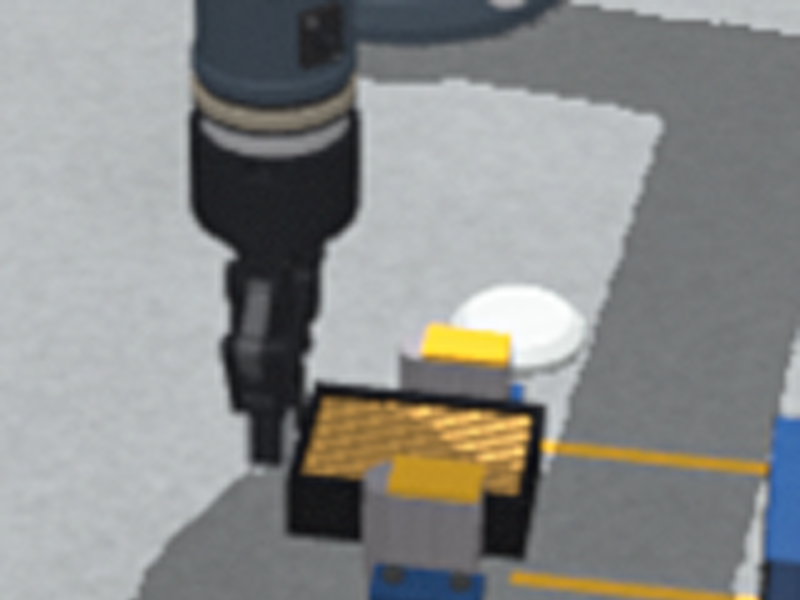

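The cassette is midway through the gap, undisturbed and with negligible force. I'll continue.

play_rows(
  series=[
    [0, 0, -0.003, 0],
    [0, 0, -0.006, 0],
    [0, 0, -0.009, 0],
    [0, 0, -0.012, 0],
    [0, 0, -0.015, 0],
    [0, 0, -0.018, 0],
    [0, 0, -0.021, 0],
    [0, 0, -0.024, 0],
    [0, 0, -0.027, 0],
    [0, 0, -0.03, 0],
    [0, 0, -0.033, 0],
    [0, 0, -0.036, 0],
    [0, 0, -0.039, 0],
    [0, 0, -0.042, 0],
    [0, 0, -0.045, 0],
    [0, 0, -0.048, 0],
    [0, 0, -0.051, 0],
    [0, 0, -0.054, 0],
    [0, 0, -0.057, 0],
    [0, 0, -0.06, 0],
  ],
)

```text
t: 12.95
tcp_pos: [0.5417, 0.03, 0.0218]
tool_rot: [-0.522, -0.477, 0.523, -0.476]
force: [-0.5, -1.5, -0.3]
finger_gap: 0.298
```

```bash
python3 look.py push5 300,232,410,300
```

```text
t 12.95 tcp g [-21.1   1. ] 0.021846443798313134 F [-0.5 -1.5 -0.3] toolz [-0.092 -0.996 -0.   ]
scene cass g [43.2 -2.4] ang 0.5236969 [np.float32(84.740906), np.float32(85.50648)] (np.float64(0.10630168285480862), np.float64(0.0635148081632434))
```

View pics/push5.png

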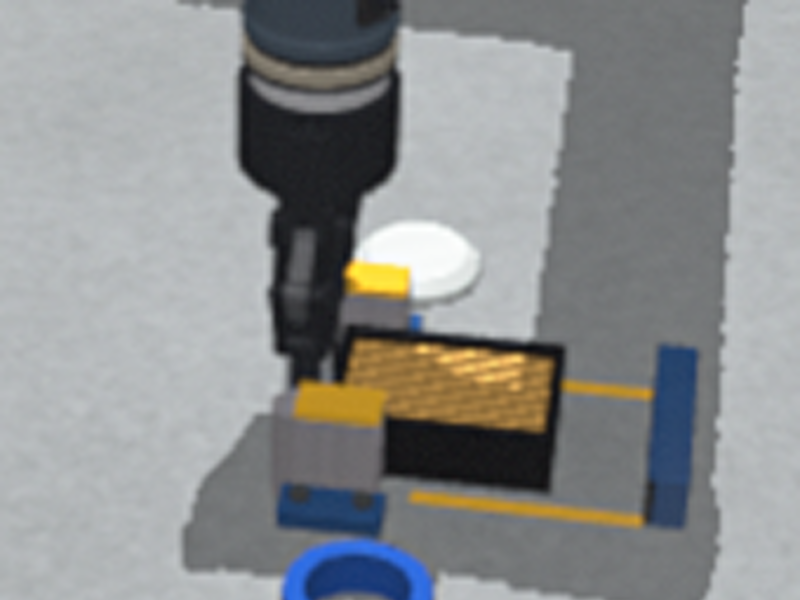

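The linkage clears the jaws and the cassette centre is at about x = +48 mm. I'll push another 37 mm, slowing towards the end.

play_rows(
  series=[
    [0, 0, -0.003, 0],
    [0, 0, -0.006, 0],
    [0, 0, -0.009, 0],
    [0, 0, -0.012, 0],
    [0, 0, -0.015, 0],
    [0, 0, -0.018, 0],
    [0, 0, -0.021, 0],
    [0, 0, -0.024, 0],
    [0, 0, -0.026, 0],
    [0, 0, -0.028, 0],
    [0, 0, -0.03, 0],
    [0, 0, -0.032, 0],
    [0, 0, -0.034, 0],
    [0, 0, -0.035, 0],
    [0, 0, -0.036, 0],
    [0, 0, -0.037, 0],
    [0, 0, -0.037, 0],
  ],
)

```text
t: 14.7
tcp_pos: [0.5451, 0.0675, 0.0219]
tool_rot: [-0.522, -0.477, 0.523, -0.476]
force: [0.2, 0.3, -0.4]
finger_gap: 0.298
```

```bash
python3 look.py push6 320,232,425,300
```

```text
t 14.7 tcp g [16.5  1.1] 0.02185691346734507 F [ 0.2  0.3 -0.4] toolz [-0.092 -0.996 -0.001]
scene cass g [84.4 -2.4] ang 0.25826263 [np.float32(84.56019), np.float32(85.15632)] (np.float64(0.09927187386596067), np.float64(0.06336548204771719))
```

View pics/push6.png

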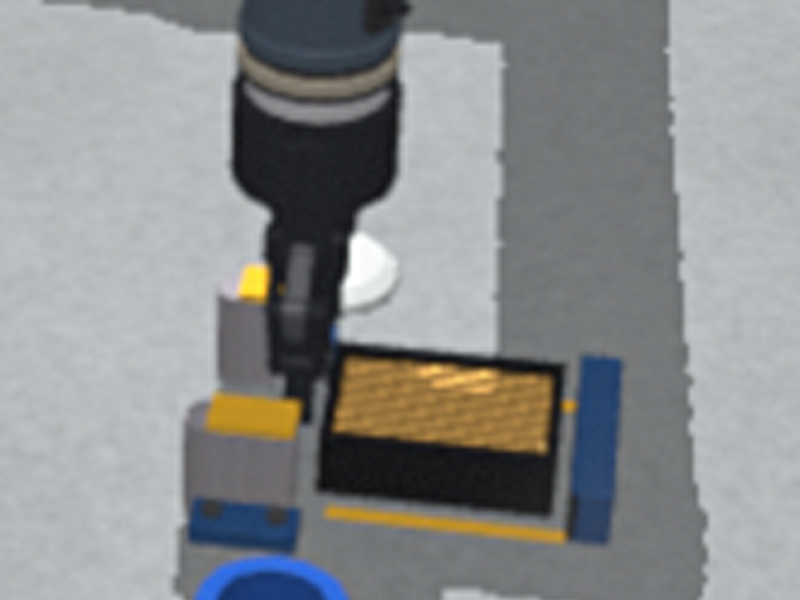

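A gap of about 5 mm to the stop is still visible. I'll close it at 0.5–1 mm per row and watch the force.

play_rows(
  series=[
    [0, 0, -0.001, 0],
    [0, 0, -0.002, 0],
    [0, 0, -0.003, 0],
    [0, 0, -0.0035, 0],
    [0, 0, -0.004, 0],
    [0, 0, -0.004, 0],
  ],
)

```text
t: 15.35
tcp_pos: [0.5455, 0.0715, 0.0219]
tool_rot: [-0.522, -0.477, 0.523, -0.476]
force: [0.6, -0.4, 1.2]
finger_gap: 0.301
```

```bash
python3 look.py push7 320,232,425,300
```

```text
t 15.35 tcp g [20.6  1.1] 0.02188302639603252 F [ 0.6 -0.4  1.2] toolz [-0.092 -0.996 -0.001]
scene cass g [88.4 -2.4] ang 0.023628235 [np.float32(84.512115), np.float32(84.73513)] (np.float64(0.09931490429619158), np.float64(0.06332106811323435))
```

View pics/push7.png

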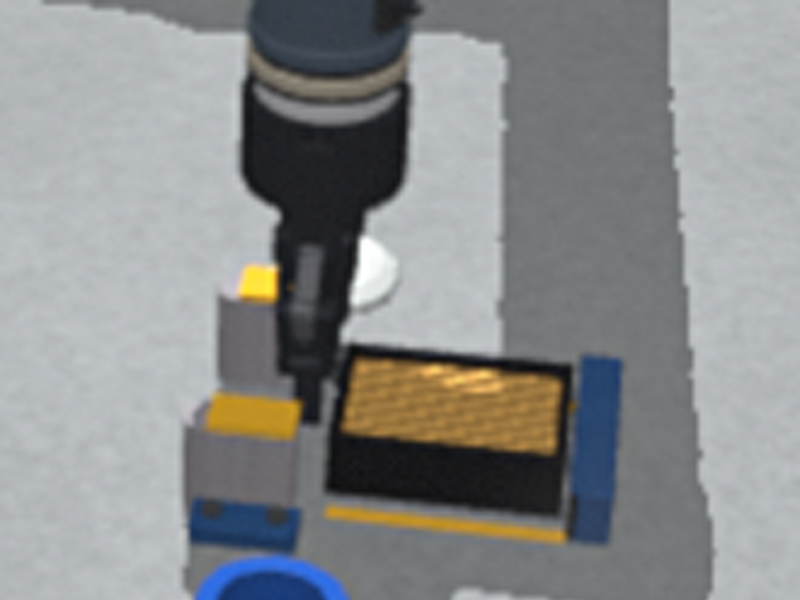

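play_rows(
  series=[
    [0, 0, -0.0005, 0],
    [0, 0, -0.001, 0],
    [0, 0, -0.0015, 0],
    [0, 0, -0.0015, 0],
  ],
)

```text
t: 15.8
tcp_pos: [0.5456, 0.0731, 0.0219]
tool_rot: [-0.522, -0.477, 0.523, -0.476]
force: [0.5, -0.9, 0.9]
finger_gap: 0.299
```

play_rows(
  series=[
    [0, 0, -0.0005, 0],
    [0, 0, -0.001, 0],
    [0, 0, -0.001, 0],
  ],
)

```text
t: 16.1
tcp_pos: [0.5457, 0.0741, 0.0219]
tool_rot: [-0.522, -0.477, 0.523, -0.476]
force: [-0.5, -0.8, 0.0]
finger_gap: 0.301
```

```bash
python3 look.py push8 320,232,425,300
```

```text
t 16.1 tcp g [23.2  1.1] 0.021859870800520726 F [-0.5 -0.8  0. ] toolz [-0.092 -0.996 -0.001]
scene cass g [91.  -2.3] ang 0.03564453 [np.float32(84.53495), np.float32(84.73633)] (np.float64(0.09929033869191764), np.float64(0.06332107692850109))
```

View pics/push8.png

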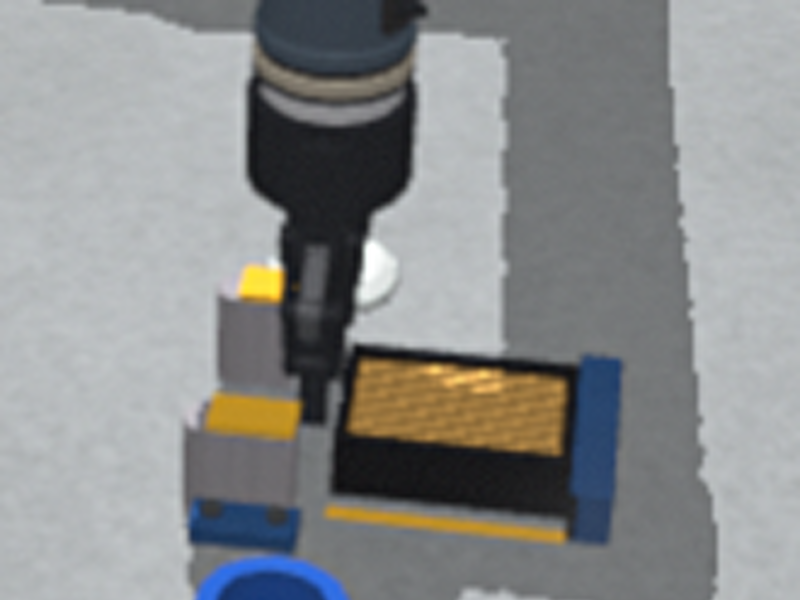

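It looks nearly or just touching. I'll nudge until the force shows the stop.

play_rows(
  series=[
    [0, 0, -0.0005, 0],
    [0, 0, -0.001, 0],
    [0, 0, -0.001, 0],
  ],
)

```text
t: 16.45
tcp_pos: [0.5455, 0.0742, 0.0219]
tool_rot: [-0.522, -0.477, 0.523, -0.476]
force: [-1.2, -5.6, 1.7]
finger_gap: 0.303
```

The force rose to 5.6 N with no further advance, so the cassette is against the stop. I'll back off 12 mm, lift straight up, then retreat so both cameras can see.

play_rows(
  series=[
    [0, 0, 0.002, 0],
    [0, 0, 0.005, 0],
    [0, 0, 0.008, 0],
    [0, 0, 0.012, 0],
    [0, 0, 0.012, 0],
    [-0.01, 0, 0.012, 0],
    [-0.03, 0, 0.012, 0],
    [-0.06, 0, 0.012, 0],
    [-0.09, 0, 0.012, 0],
    [-0.12, 0, 0.012, 0],
    [-0.15, 0, 0.012, 0],
    [-0.18, 0, 0.012, 0],
    [-0.2, 0, 0.012, 0],
    [-0.2, 0, 0.04, 0],
    [-0.2, 0, 0.08, 0],
    [-0.2, 0, 0.12, 0],
    [-0.2, 0, 0.16, 0],
    [-0.2, 0, 0.2, 0],
    [-0.2, 0, 0.24, 0],
    [-0.2, 0, 0.28, 0],
  ],
)

```text
t: 18.45
tcp_pos: [0.52, -0.2058, 0.2228]
tool_rot: [-0.522, -0.477, 0.523, -0.476]
force: [-0.2, -0.2, -0.1]
finger_gap: 0.304
```

play_rows(
  series=[
    [0, 0, 0.02, 0],
    [0, 0, 0.05, 0],
    [0, 0, 0.08, 0],
    [0, 0, 0.11, 0],
    [0, 0, 0.14, 0],
    [0, 0, 0.16, 0],
    [0, 0, 0.16, 0],
    [0, 0, 0.16, 0],
    [0, 0, 0.16, 0],
  ],
)

```text
t: 19.35
tcp_pos: [0.5054, -0.3634, 0.2229]
tool_rot: [-0.522, -0.478, 0.523, -0.476]
force: [-0.2, 0.8, -0.0]
finger_gap: 0.3
```

```bash
python3 look.py fin 320,232,425,300; python3 - <<'E'
from h import *
s=snapshot("top"); cv2.imwrite("pics/topfin.png",s["image"])
s2=snapshot("scene"); cv2.imwrite("pics/scenefin.png",s2["image"])
try:
    c,a,aa,L=tanpose(s,(235,212,290,262)); print("top",c,gg(c),a-84.6,aa,L)
    print("rel top gate", gg(c-np.array([.5443,.0498])+G))
except Exception as e: print(e)
print(manip.sense()["qd"])
E
```

```text
t 19.35 tcp g [-4.162e+02  1.000e-01] 0.22287690954077516 F [-0.2  0.8 -0. ] toolz [-0.09  -0.996 -0.001]
scene cass g [91.2 -2.1] ang -0.23983765 [np.float32(84.56286), np.float32(84.15746)] (np.float64(0.10047934367727607), np.float64(0.06429948442226319))
top [0.55868347 0.13795333] [88.  -5.8] -0.47112274 [np.float32(84.51837), np.float32(83.73937)] (np.float64(0.09995986622248464), np.float64(0.08340910851202032))
rel top gate [89.1 -6. ]
[-0.00303685  0.00308861 -0.00703863 -0.00207952  0.00107547 -0.00075752]
```

View pics/fin.png

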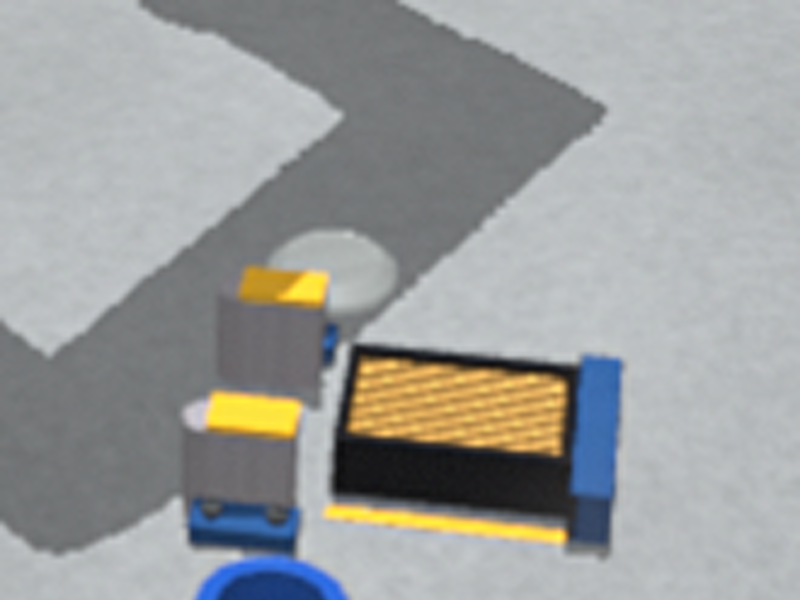

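View pics/topfin.png

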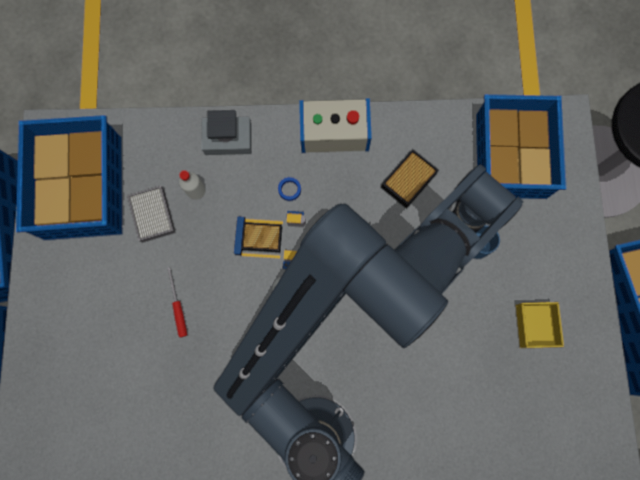

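View pics/scenefin.png

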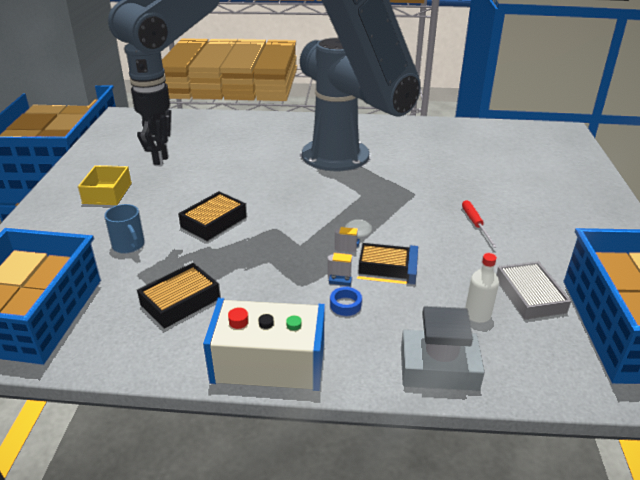

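The cassette lies at scene crop (455,430), touching the blue stop bar at (595,450). Both views give x of about 89–91 mm and an angle within 0.5°. Nothing else has shifted, and the hand is well clear at scene (157,150), so I'm handing in.

```bash
python3 -c "
from station import manip
print(manip.sign_off())"
```

```text
the job is handed in; nothing more can be done
None
```

I pushed the cassette (the smallest of the three black-framed tan filters) through the width gauge and up against the stop, then took the hand clear and handed in at about 19.5 s. I pushed only on its rear end, with the fingers partly open. `sign_off` gives no verdict, so the result rests on my own checks.

**Position:** the last checks put the cassette at gauge x of about 89 mm (top view) to 91 mm (scene view). It was within 0.5° of square.

**Centring:** the scene view read y = -2 mm, which is about 0 after correcting for a bias of about 2 mm from the recessed pleats. The top view read -6 mm, but I don't trust that figure because its colour mask ran into the yellow tape line. Both are well inside the 25 mm limit.

**Stop contact:** the force rose to about 5.6 N with no further advance. All forces read earlier, between pushes, were under about 2 N.

**Rest of the bench:** judged by eye in the final pictures, the other loose objects were where they started. The hand was touching nothing, about 0.5 m back from the cassette and 0.22 m up.

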